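Close the glass-lidded tea chest without a bang

ROBOT

A 7-joint arm with a two-finger parallel gripper is mounted at the origin on the work surface; the furniture and walls round the work are solid. World frame = base frame: x ahead of the robot, y to its left, z up, the work surface at z = 0. Lengths are in mm, angles in rad, forces in N, time in s.
With the tool pointing down it reaches from about 350 to 900 mm from the base axis. Payload 7.2 kg.
Tool frame: the origin (TCP) lies at the very end of the fingers, on their centre line; the grasp point (between the pads) lies 19 mm behind it; z points along the fingers, y is the line along which they close (so a half turn about z gives the same grasp; the last joint's range is limited). The gripper opens to 88 mm and grips with 3 to 60 N. Pads are 20 mm wide; open, the fingers measure 115 mm over their backs; the gripper's body (75 mm by 178 mm) begins 61 mm behind the grasp point.
Start: joints at [-1.39, 0.411, -0.013, 1.596, 0.006, 1.134, -0.082], TCP at [153.91, 605.756, 222.653] pointing down, gripper open.
Joint ranges: [-2.95, 2.95], [-0.29, 1.99], [-1.47, 1.44], [0.14, 2.54], [-1.03, 4.17], [0.13, 1.85], [-2.86, 2.86]. Speed limits (rad/s): [2.39, 2.39, 3.01, 3.01, 3.14, 3.14, 3.14].

INTERFACE

Orientations are given as a unit quaternion [w, x, y, z].
In Python, from bench import env gives the robot as it stands. The module is installed in compiled form; this text tells all that it offers.
- The arm moves only by the tool servo_tool, never from a script. Its argument "deltas" is one flat list of numbers, 5 for each row, row after row: the shift along the tool's x, y, z in cm, then the turn about the tool's z in rad, then the finger opening in cm, from 0 to 8.78. In form: [tx, ty, tz, yaw, gripper, tx, ty, tz, yaw, gripper, ...]. A call has 1 to 8 rows; each row shifts and turns the commanded pose from where the row before left it, along the tool's axes as they then stand; what a row does not reach is not made up. A row lasts 1/8 s, in which the tool goes at most 62.5 mm and 10.7 degrees, less where a joint would pass 70% of its speed; a pose out of reach is approached as far as the arm can. A call with a gripper value outside its range is refused whole. The fingers move at their own pace and stop on an object; the grip force is fixed at half the most. Time passes only in rows, so rows that do not move let the fingers close. It gives the time, the measured TCP pose, the force, the opening and the grip force at its end, in the units of the state.
- env.read_state(): the state, without advancing time (a new reading comes with each control period).
- env.grab_frame(name): name is "scene" or "top" or "wrist"; returns (picture, depth): 384x512x3 uint8, red, green, blue; 384x512 float32, mm along the optical axis (not along the pixel's ray), 0 where there is no reading.
- env.camera_params(name): a dict with "intrinsics" (3x3 intrinsics, pixels), "R" (3x3) and "t" (3): a world point X has camera coordinates R X + t. Camera axes: x right, y down, z forward; pixel columns grow to the right and rows downward; lengths in mm; the calibration is good to about 2 mm. The wrist camera is an equidistant fisheye: a pixel r from the principal point sees the ray r / f radians off the axis. A picture is of the moment at which its call begins: read the wrist's pose just before it. camera_params takes no time and is no camera call; for the wrist camera it gives the pose at the moment of the call.
- env.finish_job(): hands the job in; it is judged then, once.
The state is a dict: "time_s": time; "joint_pos": joint angles; "joint_velocities": joint speeds; "effort": joint torques, N m; "eef_pos": TCP position; "ee_rot": TCP orientation; "ft_force": force on the tool from outside, world axes, zero at the start; "ft_torque": the same for the moment, N m; "width": opening from 0.0 (shut) to 1.0 (fully open); "finger_force": force on a finger pad.
Only numpy, scipy, OpenCV 4.12 (cv2) and the standard library are available. Lean on these libraries where they do the work, as an engineer would, in place of code of your own. Each camera call takes 0.05 s, during which the arm holds its last target. There are 200 camera calls.

TASK

Close the wooden tea chest without letting its glass lid bang: with a fingertip tip the lid forward past upright so that it starts to fall, catch it from below on the outside of a finger before it comes down, then lower it slowly until it is fully shut and move away. Never pinch or force the lid, and leave the mug, timer, sugar tin and teaspoon where they are.

Things in the scene. Friction and masses are not known exactly. Their poses are not given: they have to be found in the camera images.
- tea_chest: light wooden tea chest with rows of tea envelopes inside, fixed to the worktop; 110 deep (its x) x 230 wide (its y) x 88 high to its rim; origin at the centre of its underside, x from its front to its back (hinge side), y along its width, z up. Its front (-x) faces the robot. The front wall is plain, with free space before it.
- tea_lid (a joint): hinge angle of the lid in rad: 0 fully shut (level), 1.571 upright, up to 1.80 leaning back on its stop, where it starts. A damper in the hinge slows it in both directions: tipped past upright and let go it falls by itself, slowly at first; about 0.25 rad past upright it takes some 1.3 to 2.1 s to come down to 0.8 rad and some 2.1 to 3.1 s to hit the rim, at about 0.8 to 1.2 rad/s, if nobody catches it. At less than 0.05 rad past upright it may stand still.
- glass_lid: the lid: light wooden frame 110 x 230, 12 thick, with a glass pane, about 0.3 kg (its weight varies by up to a fifth); from the middle of its front edge a darker wooden lifting tongue, 80 wide and 10 thick, stands out 24, so when shut it overhangs the chest's front wall by 24. Origin on the hinge axis in the middle of the chest's width; at angle 0 its x, y, z are those of the chest and the lid reaches along its -x; its underside lies 0.5 above its origin's plane.
- lid_lip (a point): middle of the outer edge of the tongue, at its underside: 134 from the hinge axis. When the lid is up this is its top edge, about 220 above the worktop.
- lid_hinge (a point): the hinge axis at the middle of the chest's width: the chest's top rear edge, 55 behind its centre, 88 above the worktop; the axis runs along the chest's y.
- mug: cream mug with a green band, 86 x 122 with its handle, 90 high, to the right of the chest; origin at the centre of its underside; leave alone
- timer: round kitchen timer, red top, 64 wide, 45 high, right of the chest; origin at the centre of its underside; leave alone
- sugar: red tin with a white lid, 72 wide, 94 high, left of the chest; origin at the centre of its underside; leave alone
- teaspoon: metal teaspoon lying on the worktop left of and before the chest, 139 x 30 x 10; origin at the centre of its underside; leave alone

How it is judged:
By the outcome, as a careful person would: the job done as asked, in the order asked, and still so for the second after the job is handed in, with the robot touching nothing.
It also fails if it takes over 48 s, if anything falls off the work surface, if the arm or the gripper's body presses on something with over 40 N, if the wrist force passes 120 N, or if a joint passes its speed limit or range.

## Working session

There is one attempt and no reset: what is moved stays moved. The work goes in short steps, Python scripts to look and compute and a tool call to move; the robot and the scene stay as the last step left them, time stands still between calls to the robot, and variables do not carry over. Pictures are saved under pics/ and viewed, at most 10 in all, crops included, and the job is handed in when it is done.

Besides the shell and the picture viewer there is one more tool, called as a command line: name --argument value ..., lists and objects as JSON in quotes. servo_tool: Moves the arm, as the interface text tells. Its arguments: {"type":"object","properties":{"deltas":{"type":"array"}},"required":["deltas"]}

```bash
mkdir -p pics; cat > h.py <<'E'
from bench import env
import numpy as np, cv2
def px2w(cam,d,u,v):
    p=env.camera_params(cam);K=np.array(p["intrinsics"]);z=d[int(v),int(u)]
    c=np.array([(u-K[0,2])/K[0,0]*z,(v-K[1,2])/K[1,1]*z,z])
    return np.array(p["R"]).T@(c-np.array(p["t"]))
E
python3 - <<'E'
from h import *
s=env.read_state();print({k:np.round(v,3) for k,v in s.items()})
ims=[]
for n in("scene","top"):
    p,d=env.grab_frame(n);np.save(n+".npy",d);np.save(n+"_p.npy",p)
    cv2.imwrite(f"pics/{n}.png",cv2.resize(p[:,:,::-1],(800,600)))
    q=env.camera_params(n);print(n,q)
E
```

```text
{'time_s': np.float64(0.0), 'joint_pos': array([-1.39 ,  0.412, -0.013,  1.597,  0.006,  1.134, -0.082]), 'joint_velocities': array([-0.   ,  0.001,  0.001,  0.001, -0.   ,  0.001,  0.   ]), 'effort': array([-0.0000e+00, -5.8795e+01,  6.4100e-01, -2.9107e+01, -5.4000e-02,
        1.8000e-02,  0.0000e+00]), 'eef_pos': array([153.827, 605.27 , 221.817]), 'ee_rot': array([-0.   ,  0.124,  0.992, -0.001]), 'ft_force': array([ 0.027,  0.324, -0.409]), 'ft_torque': array([ 0.036, -0.015, -0.043]), 'finger_force': np.float64(0.0), 'width': np.float64(1.001)}
scene {'intrinsics': array([[440.61915776,   0.        , 256.549495  ],
       [  0.        , 440.61915776, 191.23957506],
       [  0.        ,   0.        ,   1.        ]]), 'R': array([[ 0.83495002, -0.55032481, -0.00103618],
       [-0.31108593, -0.47042316, -0.82578908],
       [ 0.45396477,  0.68981494, -0.56397813]]), 't': array([-396.40733266,  274.06108048,  612.28485898])}
top {'intrinsics': array([[382.48940107,   0.        , 249.55888922],
       [  0.        , 382.48940107, 193.67615508],
       [  0.        ,   0.        ,   1.        ]]), 'R': array([[-0.02559227, -0.99943852, -0.02162576],
       [-0.99552897,  0.02744781, -0.09038079],
       [ 0.09092362,  0.01921602, -0.99567246]]), 't': array([ 83.78947627, 543.92595102, 939.87917967])}
```

View pics/scene.png

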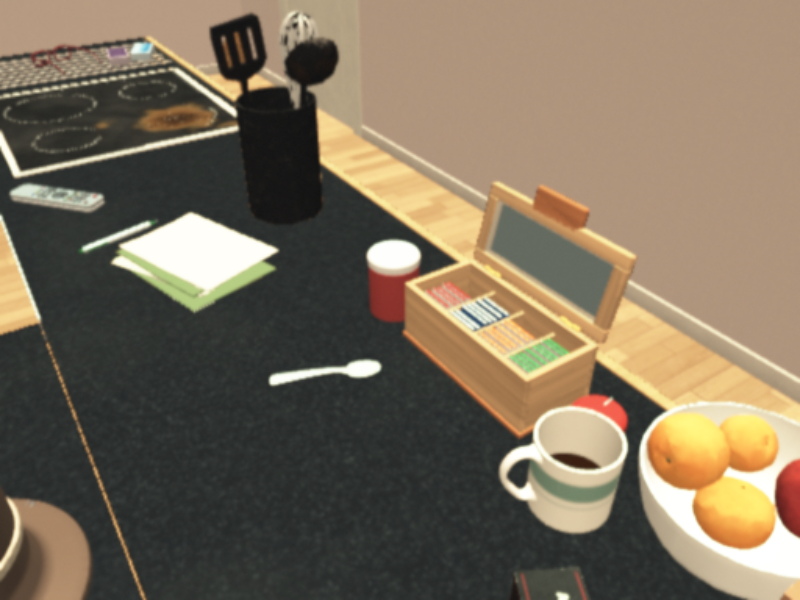

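View pics/top.png

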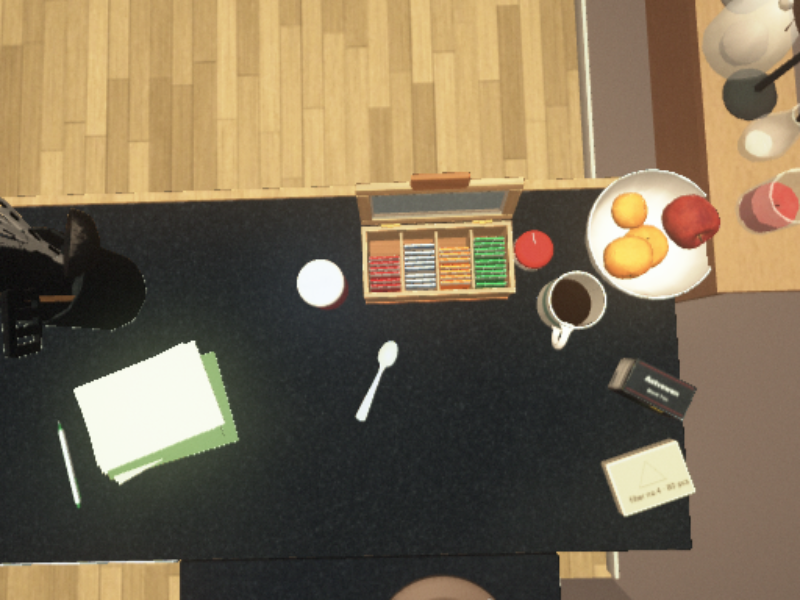

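The scene view shows the lid leaning back, with the tin left of the chest and the timer and mug to its right. In the top view the chest rim's front corners are at about (365,297) and (513,290), the hinge line is at row ~225, and the tongue is at (440,180).

```bash
python3 - <<'E'
from h import *
d=np.load("top.npy");p=np.load("top_p.npy")
k=1.5625
q=env.camera_params("top");K=np.array(q["intrinsics"]);R=np.array(q["R"]);t=np.array(q["t"])
def ray(u,v,z):  # intersect plane z
    c=R.T@np.array([(u-K[0,2])/K[0,0],(v-K[1,2])/K[1,1],1]);o=-R.T@t
    return np.round(o+c*(z-o[2])/c[2],1)
for n,u,v,z in[("FL rim",365,296,88),("FR rim",514,289,88),("RL",363,229,88),("RR",514,222,88),("tongueL",412,178,215),("tongueR",470,176,215)]:
    print(n,np.round(px2w("top",d,u/k,v/k),1),ray(u/k,v/k,z))
ims=[cv2.resize(p[105:200,215:345,::-1],(800,585),interpolation=cv2.INTER_CUBIC)]
cv2.imwrite("pics/crop.png",ims[0])
# dense cloud
v,u=np.mgrid[100:205,200:400];z=d[100:205,200:400]
c=np.stack([(u-K[0,2])/K[0,0]*z,(v-K[1,2])/K[1,1]*z,z],-1).reshape(-1,3)
w=(c-t)@R
w=w[z.ravel()>0]
m=abs(w[:,2]-88)<5
r=cv2.minAreaRect(w[m&(w[:,1]>-200)][:,:2].astype(np.float32));print(r)
h=w[w[:,2]>195];print(h.min(0),h.max(0))
E
```

```text
FL rim [551.4 105.6  87.9] [551.4 105.6  88. ]
FR rim [ 555.6 -119.1   89.1] [ 555.7 -119.3   88. ]
RL [654.  106.3  89.9] [654.4 106.4  88. ]
RR [ 678.4 -141.5   -2.5] [ 658.2 -123.9   88. ]
tongueL [692.6  32.3 216.7] [693.1  32.3 215. ]
tongueR [692.4 -43.8 218. ] [693.3 -44.2 215. ]
((598.5594482421875, -8.774688720703125), (383.4205627441406, 149.11097717285156), 85.10670471191406)
[ 685.1251533  -115.90942883  195.0358766 ] [700.08824812 107.66463396 220.50340111]
```

View pics/crop.png

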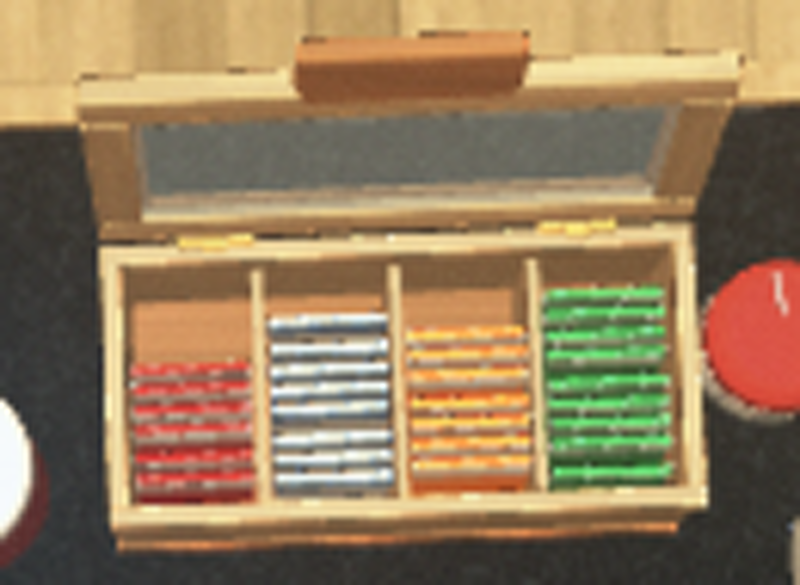

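servo_tool --deltas '[0,0,-1.3,0.163,0,0,0,-1.3,0.163,0,0,0,-1.3,0.163,0,0,0,-1.3,0.163,0,0,0,-1.3,0.163,0,0,0,-1.3,0.163,0,0,0,-1.3,0.163,0,0,0,-1.3,0.163,0]'

```text
time_s: 1.1
eef_pos: [153.8, 605.5, 326.6]
ee_rot: [0.0, 0.703, 0.712, -0.0]
ft_force: [0.1, -0.2, 0.3]
width: 0.126
finger_force: 0.0
```

servo_tool --deltas '[-3.9,3.5,0,0,0,-3.9,3.5,0,0,0,-3.9,3.5,0,0,0,-3.9,3.5,0,0,0,-3.9,3.5,0,0,0,-3.9,3.5,0,0,0,-3.9,3.5,0,0,0,-3.9,3.5,0,0,0]'

```text
time_s: 2.1
eef_pos: [440.2, 297.4, 326.5]
ee_rot: [-0.0, 0.701, 0.714, -0.0]
ft_force: [0.2, 0.3, 0.0]
width: 0.006
finger_force: 0.0
```

servo_tool --deltas '[-3.8,3.7,0,0,0,-3.8,3.7,0,0,0,-3.8,3.7,0,0,0,-3.8,3.7,0,0,0,-3.8,3.7,0,0,0,-3.8,3.7,0,0,0,-3.8,3.7,0,0,0,-3.8,3.7,0,0,0]'

```text
time_s: 3.1
eef_pos: [741.9, -0.6, 326.0]
ee_rot: [-0.0, 0.7, 0.714, -0.0]
ft_force: [0.2, -1.1, 0.4]
width: 0.006
finger_force: 0.0
```

servo_tool --deltas '[0,0,0,0,0]'

```text
time_s: 3.22
eef_pos: [741.8, -4.9, 324.1]
ee_rot: [0.0, 0.703, 0.711, -0.002]
ft_force: [-0.3, 0.0, 0.3]
width: 0.007
finger_force: 0.0
```

servo_tool --deltas '[0,0,3,0,0,0,0,3,0,0,0,0,3,0,0,0,0,3,0,0,0,0,0,0,0,0,0,0,0,0]'

```text
time_s: 3.98
eef_pos: [741.2, 0.9, 208.0]
ee_rot: [0.0, 0.7, 0.714, 0.001]
ft_force: [0.4, 0.2, 0.5]
width: 0.002
finger_force: 0.0
```

```bash
python3 - <<'E'
from h import *
p,d=env.grab_frame("scene")
cv2.imwrite("pics/s2.png",cv2.resize(p[60:300,200:500,::-1],(750,600),interpolation=cv2.INTER_CUBIC))
E
```

```text
(no output)
```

View pics/s2.png

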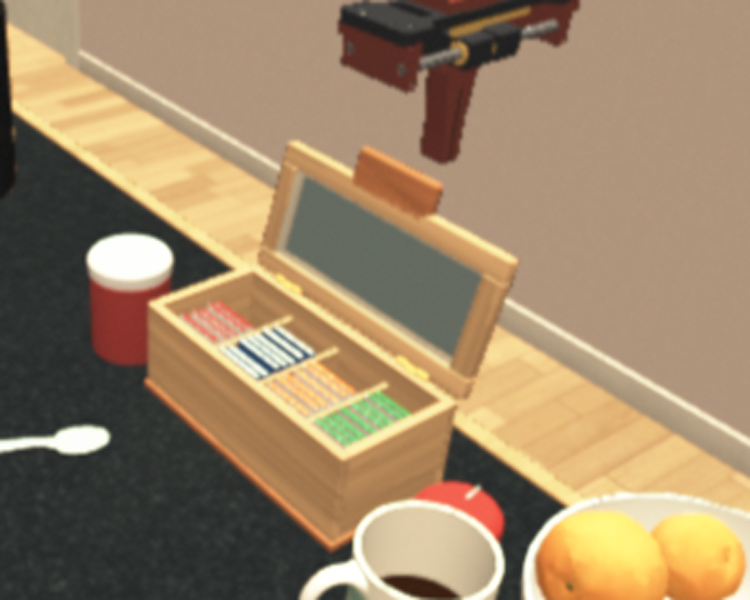

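Crop: the closed fingertip at (440,155) hangs behind the tongue (400,180), centred on it. Now I'll approach to contact.

servo_tool --deltas '[-0.3,-1.2,0.3,0,0,-0.3,-1.0,0.2,0,0,0,-0.6,0,0,0,0,-0.6,0,0,0,0,-0.6,0,0,0]'

```text
time_s: 4.65
eef_pos: [701.3, -6.3, 202.2]
ee_rot: [0.0, 0.701, 0.714, 0.001]
ft_force: [0.8, 1.1, 0.8]
width: 0.006
finger_force: 0.6
```

servo_tool --deltas '[0,-0.9,0,0,0,0,-0.9,0,0,0,0,-0.9,0,0,0]'

```text
time_s: 5.03
eef_pos: [673.3, -6.9, 201.6]
ee_rot: [-0.0, 0.701, 0.713, -0.0]
ft_force: [0.8, 0.8, 0.6]
width: 0.005
finger_force: 0.6
```

```bash
cat >> h.py <<'E'
def lid():
    p,d=env.grab_frame("scene");q=env.camera_params("scene");K=np.array(q["intrinsics"]);R=np.array(q["R"]);t=np.array(q["t"])
    v,u=np.mgrid[0:384,0:512];z=d
    w=((np.stack([(u-K[0,2])/K[0,0]*z,(v-K[1,2])/K[1,1]*z,z],-1)-t)@R)
    # side frame bars of the lid, away from the tool (|y+6|>60)
    m=(z>0)&(abs(w[...,1]+6)<112)&(abs(w[...,1]+6)>50)&(w[...,0]>500)&(w[...,0]<720)&(w[...,2]>96)&(w[...,2]<235)
    a=w[m];th=np.arctan2(a[:,2]-88,661-a[:,0])
    return p,d,a,th
E
python3 - <<'E'
from h import *
p,d,a,th=lid();s=env.read_state()
print(len(a),np.percentile(th[a[:,2]>140],[5,25,50,75,95]).round(3),a.max(0).round(),s['ft_force'].round(1),s['eef_pos'].round(1))
E
```

```text
2474 [1.513 1.532 1.547 1.566 1.596] [669. 106. 200.] [ 0.3  0.1 -0.1] [672.3  -7.2 201.6]
```

servo_tool --deltas '[0,-0.9,0,0,0,0,-0.9,0,0,0,0,-0.9,0,0,0]'

```text
time_s: 5.45
eef_pos: [646.3, -7.5, 201.5]
ee_rot: [-0.0, 0.701, 0.713, -0.0]
ft_force: [1.2, -0.2, 0.6]
width: 0.005
finger_force: 0.3
```

```bash
cat > m.py <<'E'
from h import *
p,d,a,th=lid();s=env.read_state()
print(len(a),np.percentile(th[a[:,2]>125],[5,25,50,75,95]).round(3),a.max(0).round(),s['ft_force'].round(1),s['eef_pos'].round(1),s['time_s'])
E
python3 m.py
```

```text
1984 [1.289 1.308 1.327 1.348 1.381] [663. 106. 198.] [ 0.6 -0.8 -1. ] [645.3  -7.6 201.6] 5.5
```

servo_tool --deltas '[0,0.3,-5,0,0,0,-2.5,0,0,0,0,-4.5,0,0,0,0,-2.8,0.5,0,0,0,0,4,0,0,0,0,3,0,0]'

```text
time_s: 6.25
eef_pos: [551.3, -8.8, 176.0]
ee_rot: [-0.0, 0.701, 0.714, 0.0]
ft_force: [-0.2, -0.7, 0.1]
width: 0.006
finger_force: 0.0
```

```bash
python3 m.py
```

```text
824 [1.005 1.018 1.042 1.063 1.097] [658. 106. 188.] [-2.2  0.8 -1.7] [549.4  -8.7 172.3] 6.3
```

servo_tool --deltas '[0,0.8,2,0,0,0,0.2,0.5,0,0,0,0,0,0,0,0,0,0,0,0]'

```text
time_s: 6.8
eef_pos: [561.1, -8.8, 152.3]
ee_rot: [-0.001, 0.701, 0.713, -0.0]
ft_force: [-5.9, 1.8, 4.4]
width: 0.003
finger_force: 3.0
```

```bash
python3 m.py
```

```text
498 [0.861 0.872 0.9   0.926 0.959] [657. 105. 179.] [-6.5  0.5  4.7] [561.2  -8.8 152.4] 6.85
```

servo_tool --deltas '[0,-0.2,-0.4,0,0,0,-0.2,-0.2,0,0]'

```text
time_s: 7.1
eef_pos: [558.3, -9.3, 158.3]
ee_rot: [0.0, 0.701, 0.713, 0.0]
ft_force: [-1.4, 1.2, 0.1]
width: 0.007
finger_force: 0.3
```

```bash
python3 m.py
```

```text
442 [0.816 0.834 0.864 0.894 0.922] [656. 105. 177.] [-1.1 -0.7 -0.3] [558.1  -9.2 158.4] 7.15
```

servo_tool --deltas '[0,-0.36,0.38,0,0,0,-0.36,0.38,0,0,0,-0.36,0.38,0,0,0,-0.36,0.38,0,0,0,-0.3,0.43,0,0,0,-0.3,0.43,0,0,0,-0.3,0.43,0,0,0,-0.3,0.43,0,0]'

```text
time_s: 8.15
eef_pos: [531.6, -9.5, 125.0]
ee_rot: [0.0, 0.701, 0.713, 0.0]
ft_force: [-0.0, 0.2, -0.9]
width: 0.002
finger_force: 0.4
```

```bash
python3 m.py
```

```text
854 [0.497 0.53  0.571 0.599 0.654] [666.  94. 150.] [-2.5 -0.4 -1.5] [530.9  -9.5 124.4] 8.2
```

servo_tool --deltas '[0,-0.21,0.47,0,0,0,-0.21,0.47,0,0,0,-0.21,0.47,0,0,0,-0.2,0.48,0,0]'

```text
time_s: 8.7
eef_pos: [523.4, -9.6, 106.0]
ee_rot: [0.0, 0.701, 0.713, 0.0]
ft_force: [-1.3, 0.6, 0.1]
width: 0.006
finger_force: 0.5
```

```bash
python3 m.py
```

```text
1091 [0.355 0.391 0.425 0.44  0.453] [664.  91. 134.] [-2.8  0.4 -2.2] [522.9  -9.7 105.5] 8.75
```

servo_tool --deltas '[0,-0.15,0.42,0,0,0,-0.13,0.42,0,0,0,-0.11,0.42,0,0,0,-0.1,0.42,0,0]'

```text
time_s: 9.25
eef_pos: [518.5, -9.9, 89.3]
ee_rot: [0.0, 0.701, 0.713, 0.0]
ft_force: [-1.6, -1.0, -0.7]
width: 0.006
finger_force: 0.6
```

```bash
cat >> h.py <<'E'
def fit():
    p,d=env.grab_frame("scene");q=env.camera_params("scene");K=np.array(q["intrinsics"]);R=np.array(q["R"]);t=np.array(q["t"])
    v,u=np.mgrid[0:384,0:512]
    w=((np.stack([(u-K[0,2])/K[0,0]*d,(v-K[1,2])/K[1,1]*d,d],-1)-t)@R)
    m=(d>0)&(abs(w[...,1]+6)<105)&(abs(w[...,1]+6)>60)&(w[...,0]>560)&(w[...,0]<650)&(w[...,2]>94)&(w[...,2]<170)
    a=w[m];c=np.polyfit(a[:,0],a[:,2],1)
    r=abs(np.polyval(c,a[:,0])-a[:,2]);a=a[r<3*np.median(r)+1];c=np.polyfit(a[:,0],a[:,2],1)
    s=env.read_state();print("theta",round(-np.arctan(c[0]),3),"z at 560,650",np.polyval(c,[560,650]).round(1),s['ft_force'].round(1),s['eef_pos'].round(1),s['time_s'])
    return p
E
python3 - <<'E'
from h import *
p=fit();cv2.imwrite("pics/s3.png",cv2.resize(p[60:300,200:500,::-1],(750,600),interpolation=cv2.INTER_CUBIC))
E
```

```text
theta 0.156 z at 560,650 [112.8  98.6] [-1.7  0.3 -1.4] [518.1  -9.8  88.8] 9.3
```

View pics/s3.png

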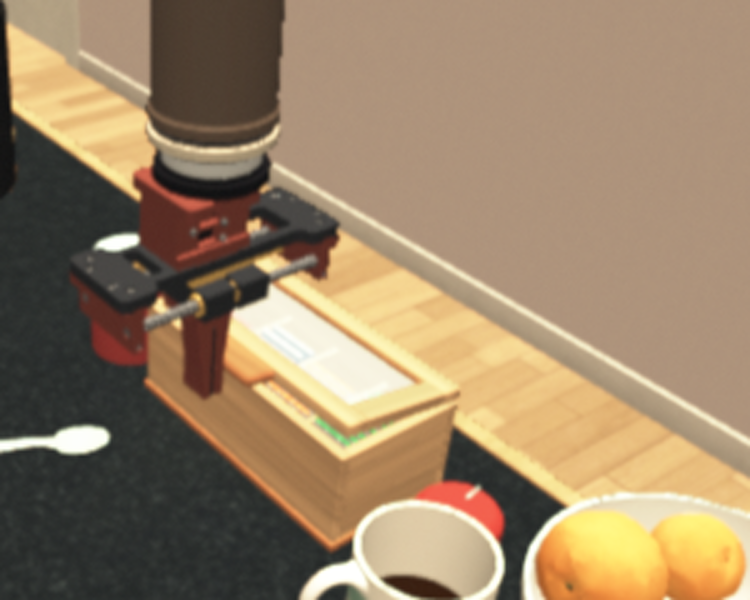

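Crop: the tongue rests on the finger's outer face at about (245,365), with the lid roughly 0.17 rad open. I'll lower the last bit slowly.

servo_tool --deltas '[0,-0.04,0.35,0,0,0,-0.03,0.35,0,0,0,-0.02,0.35,0,0]'

```text
time_s: 9.68
eef_pos: [517.3, -9.8, 78.7]
ee_rot: [-0.0, 0.701, 0.713, -0.0]
ft_force: [-1.5, 0.2, -0.8]
width: 0.002
finger_force: 1.4
```

```bash
python3 -c "
from h import *
fit()"
```

```text
theta 0.047 z at 560,650 [101.6  97.5] [-3. -0. -2.] [517.2  -9.8  78.4] 9.725
```

servo_tool --deltas '[0,-0.01,0.25,0,0,0,0,0.2,0,0,0,0,0.2,0,0]'

```text
time_s: 10.1
eef_pos: [517.0, -9.7, 72.6]
ee_rot: [-0.0, 0.701, 0.713, -0.0]
ft_force: [-7.9, 0.4, 6.3]
width: 0.004
finger_force: 3.8
```

```bash
python3 -c "
from h import *
fit()"
```

```text
theta 0.01 z at 560,650 [97.9 97. ] [-5.3  0.4  3.5] [516.9  -9.8  72.5] 10.15
```

The lid is seated: the vertical force changed sign. I'll back off horizontally.

servo_tool --deltas '[0,-0.3,0,0,0,0,-1,0,0,0,0,-3,0,0,0,0,-4,-2,0,0,0,-4,-4,0,0,0,-2,-4,0,0,0,0,-4,0,0,0,0,0,0,0]'

```text
time_s: 11.15
eef_pos: [376.2, -11.8, 215.0]
ee_rot: [0.001, 0.7, 0.714, 0.004]
ft_force: [-0.6, -0.8, -1.0]
width: 0.007
finger_force: 0.0
```

```bash
python3 - <<'E'
from h import *
p=fit();cv2.imwrite("pics/s4.png",cv2.resize(p[:,:,::-1],(800,600),interpolation=cv2.INTER_CUBIC))
E
```

```text
theta 0.009 z at 560,650 [98.  97.2] [ 0.3  0.8 -0.8] [375.3 -11.9 213.5] 11.2
```

View pics/s4.png

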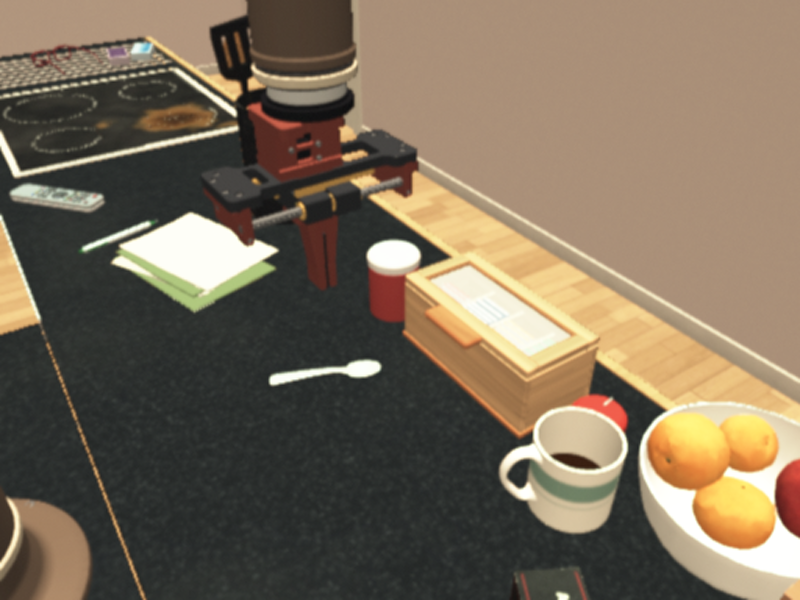

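The lid is fully shut on the chest, with the tongue at (455,325). The tin, spoon, mug and timer haven't moved, and the gripper is clear.

```bash
python3 -c "
from bench import env
print(env.finish_job())"
```

```text
the job is handed in; nothing more can be done
None
```

The tea chest is shut and the job handed in: I tipped the lid past upright, caught it on the outside of a finger at about 0.87 rad, lowered it slowly until seated and backed away (about 11 s), leaving the mug, timer, sugar tin and teaspoon untouched; no verdict came back.

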